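Set out the flute maker's bench for fitting ring and mouthpiece

TASK

Set out the work for finishing this flute: lay the black horn insert flat in the middle of the felt in front of the mouthpiece half, and the copper ring flat in the middle of the felt in front of the root half. On the lacquer board, lay the bamboo scraper centrally across both tool rests, stand the green jar in the middle of the white tile in front of it and put the jar's lid on properly. Keep the jar upright, do not shift the two flute halves in their cradles, and leave everything lying still.

Things in the scene. Friction and masses are not known exactly. Their poses are not given: they have to be found in the camera images.
- horn (a point): Buffalo-horn mouthpiece insert: a small near-black block with one brown streak, 34 x 14 x 10 mm, lying flat on the bench. Point at its centre, 5 mm above its underside; x along the 34 mm, y along the 14 mm, z up.
- ring (a point): Copper joint ring, lying flat: outer diameter 40 mm, inner 35 mm, 12 mm high, reddish metal (the yellow brass ring, 54 mm across, is not wanted). Point at its centre, half-way up (6 mm); z along the ring's axis.
- jar_mid (a point): Green-glazed round lacquer jar without its lid, open at the top: 50 mm outside diameter (foot 42 mm), 43 mm inside, 56 mm high. Point on its axis half-way up, 28 mm above the underside; z up. (The brown jar with a cork lid is not wanted.)
- lid_mid (a point): Lid of the green jar, right way up: wooden plug 33 mm across, 6 deep; above it a green disc 54 across, 6 thick; above that a green knob 18 across, 18 high; 30 mm high in all. Point on its axis 15 mm above the plug's underside (the knob spans 3 mm below to 15 above it); z up. On the jar the disc rests on the rim, the plug inside with 5 mm play all round, and the point is 37 mm above the jar's.
- scraper_mid (a point): Bamboo bore scraper: dark smoked-bamboo strip with a steel blade at one end, 220 x 15 x 9 mm overall, lying flat. Point at the centre of the 220 mm, half-way up (4.5 mm), close to its centre of mass; x along it towards the steel end, z up.
- felt_mouth (a point): Centre of the top of the dark red felt (70 x 64 mm, flush, 15 mm above the bench) on the cradle of the mouthpiece half: a fixed dark board 170 x 130 mm with two V-rests in which that half lies, its axis 64 mm in +x from this point and 28 mm above it, its top 45 mm above it. x from the felt to the flute, y along the flute, z up.
- felt_root (a point): Centre of the top of the dark red felt on the cradle of the root half: board, felt and rests exactly like the mouthpiece half's; only the flute half lying there differs. Axes likewise: x from the felt to the flute, y along it, z up.
- tile (a point): Centre of the top of the white tile (70 x 70 mm, 5 proud, 20 mm above the bench) on the lacquer board, a fixed dark board 170 x 130 mm. Behind it stand two wooden tool rests, 14 mm thick, with notches for the scraper: centres x = +70, y = -55 and +55 mm from here, floors 17 mm above the tile top (22 above the board), 32 mm wide in x between 8 mm cheeks. x from tile to rests, y along the rests' line, z up.
- mouth_half (a point): Mouthpiece half of the bamboo flute, loose in its cradle: 195 mm long, 34 mm in diameter, with the pale slanting blowing-edge cut at one end and a thin red tenon at the other. Point on its axis at mid length; y along it towards the blowing end.
- root_half (a point): Root half of the bamboo flute, loose in its cradle: 204 mm long, 34 mm in diameter, flaring to 49 mm with knobbly root rings at one end. Point on its axis at mid length; y along it towards the root end.
Things that resemble listed ones, but are neither listed nor needed, are in the scene too. What is shaped like the part that bears lid_mid but blue, red or yellow is not meant.

How it is judged:
At the end, for the whole second after the job is handed in: Insert and ring flat on the felt of their half's cradle, within 15 mm of its centre; scraper down in both notches, within 30 mm of central and 0.2 rad; jar upright within 15 mm of the tile's centre; lid level on it within 9 mm; flute halves moved under 15 mm; all at rest (horizontal distance between horn and felt_mouth below 0.015 m and z of horn in the frame of felt_mouth between 0.002 and 0.0065 m and horizontal distance between ring and felt_root below 0.015 m and z of ring in the frame of felt_root between 0.003 and 0.009 m and horizontal distance between jar_mid and tile below 0.015 m and z of jar_mid in the frame of tile between 0.024 and 0.032 m and angle between jar_mid's own z axis and vertical below 0.08 rad and horizontal distance between lid_mid and jar_mid below 0.009 m and z of lid_mid in the frame of jar_mid between 0.033 and 0.041 m and angle between lid_mid's own z axis and vertical below 0.1 rad and x of scraper_mid in the frame of tile between 0.057 and 0.083 m and y of scraper_mid in the frame of tile between -0.03 and 0.03 m and z of scraper_mid in the frame of tile between 0.0175 and 0.026 m and angle between the x axis of scraper_mid and the y axis of tile, either way round below 0.2 rad and distance of each of mouth_half, root_half from where it was at the start of the episode below 0.015 m and linear speed of each of horn_insert, copper_ring, jar, jar_lid, scraper, flute_mouth_half, flute_root_half below 0.02 m/s); the robot touches nothing.
It fails at once if the jar is tipped over (angle between jar_mid's own z axis and vertical above 0.6 rad).
It fails at once if a flute half is knocked out of place in its cradle (distance of any of mouth_half, root_half from where it was at the start of the episode above 0.02 m).
It also fails if it takes over 125 s, if anything falls off the work surface, if the arm or the gripper's body presses on something with over 40 N, if the wrist force passes 120 N, or if a joint passes its speed limit or range.

ROBOT

A 7-joint arm with a two-finger parallel gripper is mounted at the origin on the work surface. World frame = base frame: x ahead of the robot, y to its left, z up, the work surface at z = 0. Lengths are in m, angles in rad, forces in N, time in s.
With the tool pointing down it reaches from about 0.35 to 0.9 m from the base axis. Payload 7.2 kg.
Tool frame: the origin (TCP) lies at the very end of the fingers, on their centre line; the grasp point (between the pads) lies 19 mm behind it; z points along the fingers, x is the direction in which the jaws open and shut, and the axes are right-handed (so a half turn about z gives the same grasp; the last joint's range is limited). The gripper opens to 88 mm and grips with 3 to 60 N. Pads are 20 mm wide; open, the fingers measure 115 mm over their backs; the gripper's body (75 mm by 178 mm) begins 61 mm behind the grasp point.
Start: joints at [1.257, 0.411, -0.013, 1.596, 0.006, 1.134, -0.082], TCP at [0.152, -0.606, 0.223] pointing down, gripper open.
Joint ranges: [-2.95, 2.95], [-0.29, 1.99], [-1.47, 1.44], [0.14, 2.54], [-1.03, 4.17], [0.13, 1.85], [-2.86, 2.86]. Speed limits (rad/s): [2.39, 2.39, 3.01, 3.01, 3.14, 3.14, 3.14].

INTERFACE

Orientations are given as a rotation vector (axis times angle).
In Python, from rig import r gives the robot as it stands. The module is installed in compiled form; this text tells all that it offers.
- The arm moves only by the tool carry_out, never from a script. Its argument "motion" is a list of rows, each a list of 3 entries, a list of its own where there are three numbers: the opening, from 0 (shut) to 1 (fully open), then the shift along the tool's x, y, z in mm, then the turn about the tool's z in degrees. In form: [[hand, [tx, ty, tz], spin], ...]. A call has 1 to 20 rows; each row is the pose to reach, as a shift and turn from the pose measured when the call began, along the tool's axes at that moment; what a row does not reach only later rows make up. A row lasts 1/8 s, in which the tool goes at most 62.5 mm and 10.7 degrees, less where a joint would pass 70% of its speed; a pose out of reach is approached as far as the arm can. A call with a gripper value outside its range is refused whole. The fingers move at their own pace and stop on an object; "squeeze" is the grip in N (left out, the last holds). Time passes only in rows, so rows that repeat a pose let the fingers close. It gives the time, the measured TCP pose, the force and the opening at its end, in the units of the state.
- r.get_obs(): the state, without advancing time (a new reading comes with each control period).
- r.snapshot(name): name is "side" or "top" or "wrist"; returns the picture (400x640x3 uint8, red, green, blue); there is no depth.
- r.camera_info(name): a dict with "mtx" (3x3 intrinsics, pixels), "R" (3x3) and "t" (3): a world point X has camera coordinates R X + t; the wrist camera has in their place "mount" (4x4, takes a point from camera to tool coordinates, whose origin is the TCP and whose axes are the tool frame's). Camera axes: x right, y down, z forward; pixel columns grow to the right and rows downward; lengths in m; the calibration is good to about 2 mm. A picture is of the moment at which its call begins: read the wrist's pose just before it. camera_info takes no time and is no camera call.
- r.hand_in(): hands the job in, once; it reports no verdict.
The state is a dict: "t": time; "q": joint angles; "joint_vel": joint speeds; "effort": joint torques, N m; "position": TCP position; "tool_rot": TCP orientation; "wrist_force": force on the tool from outside, world axes, zero at the start; "torque": the same for the moment, N m; "grip_width": opening from 0.0 (shut) to 1.0 (fully open).
Only numpy, scipy, OpenCV 4.12 (cv2) and the standard library are available. Lean on these libraries where they do the work, as an engineer would, in place of code of your own. Each camera call takes 0.05 s, during which the arm holds its last target.

## Working session

There is one attempt and no reset: what is moved stays moved. The work goes in short steps, Python scripts to look and compute and a tool call to move; the robot and the scene stay as the last step left them, time stands still between calls to the robot, and variables do not carry over. Pictures are saved under pics/ and viewed, and the job is handed in when it is done.

Besides the shell and the picture viewer there is one more tool, called after ">>>" as name(argument=value, ...), one argument or row to a line, values as JSON. carry_out: Moves the arm, as the interface text tells. Its arguments: {"type":"object","properties":{"motion":{"type":"array"},"squeeze":{"type":"number"}},"required":["motion"]}

```bash
mkdir -p pics; ls
python3 - <<'E'
from rig import r
import cv2,numpy as np
o=r.get_obs()
for k in o: print(k,np.round(o[k],4))
for n in("side","top","wrist"):
    cv2.imwrite(f"pics/{n}0.png",r.snapshot(n)[:,:,::-1]); print(n,{k:np.round(v,4).tolist() for k,v in r.camera_info(n).items()})
E
```

```text
pics
t 0.0
q [ 1.2568  0.4119 -0.0127  1.597   0.0056  1.1343 -0.0822]
joint_vel [ 0.0011 -0.0011 -0.0004 -0.0001  0.0011  0.0009  0.0002]
effort [-2.00000e-04 -5.87956e+01  6.41700e-01 -2.91084e+01 -5.38000e-02
  1.83000e-02  1.00000e-04]
position [ 0.1519 -0.6058  0.2218]
tool_rot [-2.4763e+00  1.9318e+00  2.0000e-03]
wrist_force [0.1077 0.4695 0.0181]
torque [ 0.0599 -0.0479  0.0338]
grip_width 0.9993
side {'mtx': [[380.2348, 0.0, 318.5905], [0.0, 380.2348, 200.4353], [0.0, 0.0, 1.0]], 'R': [[-0.9817, -0.1902, 0.0041], [-0.1152, 0.5772, -0.8084], [0.1513, -0.7942, -0.5886]], 't': [0.474, 0.0934, 0.8298]}
top {'mtx': [[455.5273, 0.0, 318.757], [0.0, 455.5273, 200.2682], [0.0, 0.0, 1.0]], 'R': [[-0.0223, -0.9997, 0.0078], [-0.9923, 0.0212, -0.1223], [0.1221, -0.0105, -0.9925]], 't': [0.0402, 0.4825, 1.1733]}
wrist {'mtx': [[289.5634, 0.0, 317.222], [0.0, 289.5634, 198.9213], [0.0, 0.0, 1.0]], 'mount': [[1.0, -0.0002, -0.0011, -0.002], [0.0005, 0.9549, 0.297, -0.0817], [0.001, -0.297, 0.9549, -0.163], [0.0, 0.0, 0.0, 1.0]]}
```

View pics/top0.png

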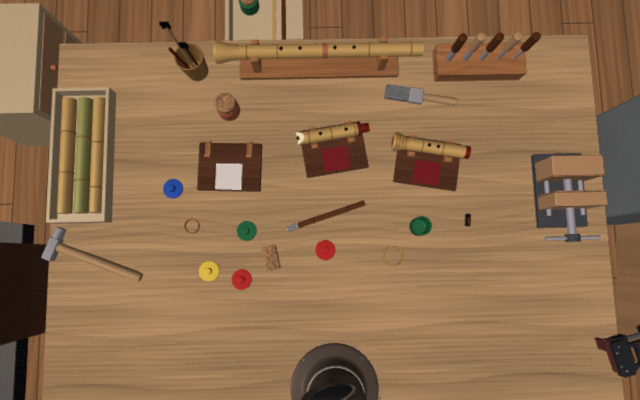

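View pics/side0.png

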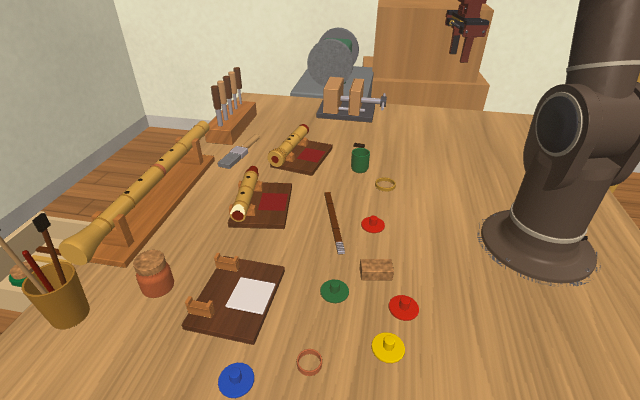

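View pics/wrist0.png

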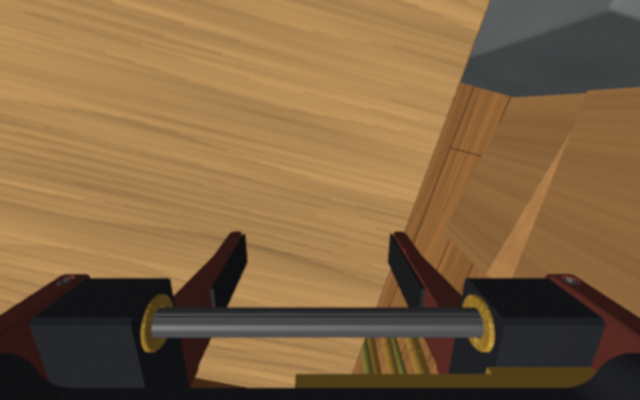

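```bash
cat > h.py <<'E'
import numpy as np,cv2
from scipy.spatial.transform import Rotation as Rn
from rig import r
def cam(n,obs=None):
    c=r.camera_info(n); K=np.array(c["mtx"])
    if n=="wrist":
        T=np.eye(4);T[:3,:3]=Rn.from_rotvec(obs["tool_rot"]).as_matrix();T[:3,3]=obs["position"]
        M=T@np.array(c["mount"]); return K,M[:3,:3],M[:3,3]
    R=np.array(c["R"]);t=np.array(c["t"]); return K,R.T,-R.T@t
def ray(C,uv,z):
    K,R,o=C; d=R@np.linalg.inv(K)@np.array([uv[0],uv[1],1.]); return o+d*(z-o[2])/d[2]
def proj(C,X):
    K,R,o=C; p=K@(R.T@(np.asarray(X)-o)); return p[:2]/p[2]
def crop(im,x0,y0,x1,y1,s,f):
    cv2.imwrite(f,cv2.resize(im[y0:y1,x0:x1,::-1],None,fx=s,fy=s,interpolation=cv2.INTER_CUBIC))
def yaw(obs):
    R=Rn.from_rotvec(obs["tool_rot"]).as_matrix(); return np.degrees(np.arctan2(R[1,0],R[0,0]))
def go(P,yw=None):
    "TCP target P; jaw axis (tool x) at world yaw yw deg (mod 180). prints tool shift mm and spin deg"
    o=r.get_obs(); R=Rn.from_rotvec(o["tool_rot"]).as_matrix()
    s=1000*R.T@(np.asarray(P)-o["position"]); 
    d=0
    if yw is not None: d=-((yw-yaw(o)+90)%180-90)
    print("t",round(float(o["t"]),2),"at",np.round(o["position"],4),"yaw",round(yaw(o),1),"tilt",round(np.degrees(np.arccos(-R[2,2])),2),"q7",round(o["q"][6],2),"->",np.round(s,1),"spin",round(d,1))
E
python3 - <<'E'
from h import *
im=cv2.imread("pics/top0.png")[:,:,::-1]
crop(im,180,100,340,220,5,"pics/a1.png")
crop(im,290,100,490,250,4,"pics/a2.png")
crop(im,160,180,360,290,4,"pics/a3.png")
E
```

```text
(no output)
```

View pics/a1.png

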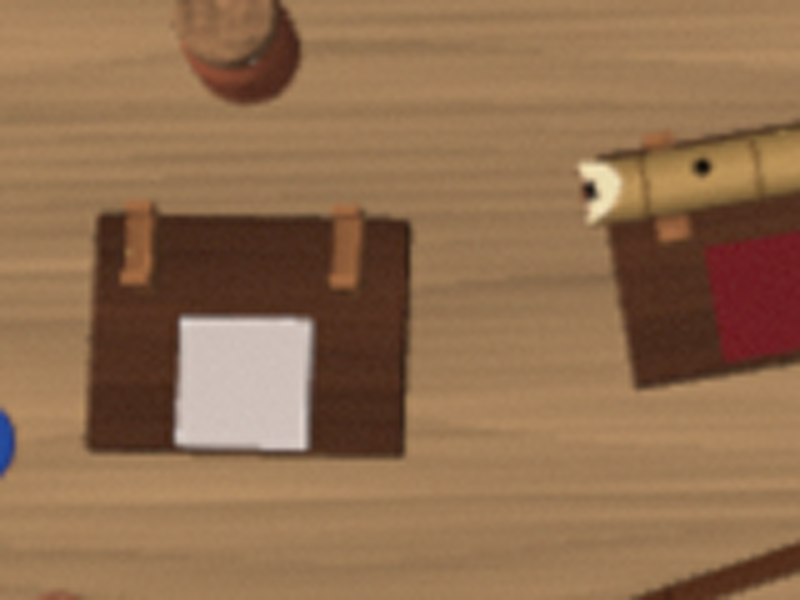

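View pics/a2.png

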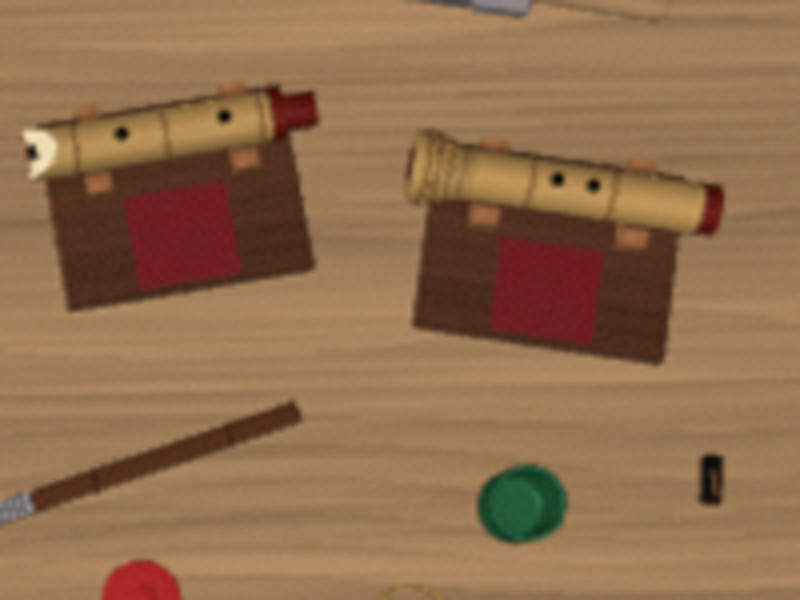

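View pics/a3.png

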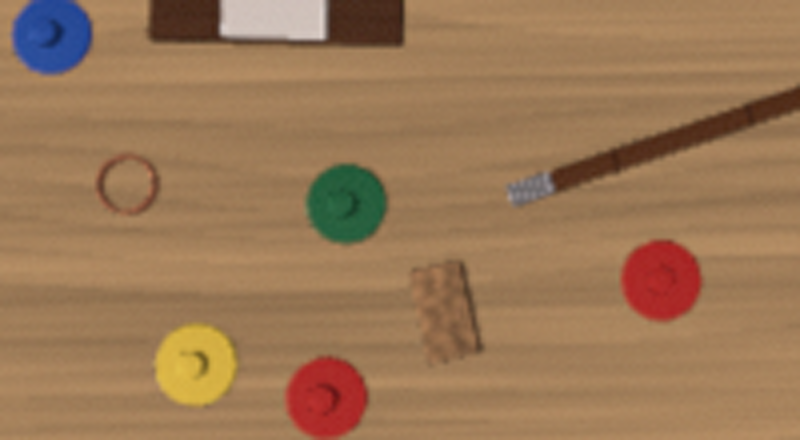

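```bash
cat > det.py <<'E'
from h import *
im=cv2.imread("pics/top0.png")[:,:,::-1]
hsv=cv2.cvtColor(np.ascontiguousarray(im),cv2.COLOR_RGB2HSV)
C=cam("top"); print("cam",C[2])
def comp(box,lo,hi,z,name,k=True):
    x0,y0,x1,y1=box
    m=cv2.inRange(hsv[y0:y1,x0:x1],np.array(lo),np.array(hi))
    n,l,s,c=cv2.connectedComponentsWithStats(m,connectivity=8)
    i=1+np.argmax(s[1:,4]); mm=(l==i).astype(np.uint8)
    cn=max(cv2.findContours(mm,cv2.RETR_EXTERNAL,cv2.CHAIN_APPROX_NONE)[0],key=len).reshape(-1,2)+[x0,y0]
    P=np.array([ray(C,p,z)[:2] for p in cn]).astype(np.float32)
    (c,sz,a)=cv2.minAreaRect(P)
    bp=cv2.boxPoints((c,sz,a)); e=bp[1]-bp[0];e2=bp[2]-bp[1]; L=e if np.linalg.norm(e)>np.linalg.norm(e2) else e2
    print(name,"area",s[i,4],"rect c",np.round(c,4),"size",np.round(sz,4),"longyaw",round(np.degrees(np.arctan2(L[1],L[0])),1),"px",np.round(cn.mean(0),1)); return P
comp((190,150,260,205),(0,0,150),(180,60,255),.020,"tile")
comp((300,130,370,180),(165,120,60),(180,255,160),.015,"feltM")
comp((400,150,465,195),(165,120,60),(180,255,160),.015,"feltR")
comp((400,205,440,245),(60,60,30),(95,255,255),.056,"jar@56")
comp((400,205,440,245),(60,60,30),(95,255,255),.028,"jar@28")
comp((225,210,270,250),(60,60,30),(95,255,255),.012,"lid")
comp((455,205,480,235),(0,0,0),(180,255,60),.010,"horn")
comp((180,210,205,240),(0,120,0),(12,255,255),.012,"ring")
comp((285,195,370,235),(0,0,0),(180,255,125),.009,"scraper")
comp((194,150,212,165),(5,140,110),(20,255,255),.05,"restL")
E
python3 det.py
```

```text
cam [0.3363824  0.04226882 1.22314186]
tile area 661 rect c [0.5538 0.2706] size [0.0691 0.0678] longyaw 88.8 px [228.2 176.3]
feltM area 530 rect c [ 0.5983 -0.0172] size [0.061  0.0675] longyaw -81.5 px [335.3 158.1]
feltR area 528 rect c [ 0.5553 -0.2617] size [0.0669 0.0611] longyaw 79.7 px [426.5 172.2]
jar@56 area 304 rect c [ 0.4092 -0.2287] size [0.0519 0.0437] longyaw 88.7 px [420.2 225.6]
jar@28 area 304 rect c [ 0.411  -0.2352] size [0.0531 0.0448] longyaw 88.7 px [420.2 225.6]
lid area 278 rect c [0.4088 0.2243] size [0.0479 0.0451] longyaw 88.8 px [246.2 230.4]
horn area 40 rect c [ 0.4255 -0.3661] size [0.0107 0.0299] longyaw -3.6 px [467.4 219.5]
ring area 78 rect c [0.4252 0.3701] size [0.0401 0.0387] longyaw 44.7 px [191.1 225.6]
scraper area 487 rect c [0.4444 0.0106] size [0.0172 0.2176] longyaw -72.4 px [323.1 216.5]
restL area 37 rect c [0.612  0.3214] size [0.0132 0.0161] longyaw -1.2 px [206.8 153.3]
```

```bash
python3 -c "
from h import *
go([.4255,-.3661,.13],86.4)
go([.4255,-.3661,.003],86.4)"
```

```text
t 0.15 at [ 0.152  -0.6058  0.222 ] yaw -75.9 tilt 0.07 q7 -0.08 -> [-165.8 -323.7   92.2] spin 17.7
t 0.15 at [ 0.152  -0.6058  0.222 ] yaw -75.9 tilt 0.07 q7 -0.08 -> [-165.7 -323.7  219.2] spin 17.7
```

>>> carry_out(
  motion=[
    [1,[-25,-49,10],4],
    [1,[-53,-104,25],8],
    [1,[-80,-157,40],12],
    [1,[-108,-211,55],17.7],
    [1,[-135,-264,70],17.7],
    [1,[-160,-313,85],17.7],
    [1,[-165.8,-323.7,92],17.7],
    [1,[-165.8,-323.7,92],17.7],
    [1,[-165.8,-323.7,92],17.7],
  ],
  squeeze=15,
)

```text
t: 1.27
position: [0.4241, -0.3679, 0.1305]
tool_rot: [2.147, -2.293, -0.001]
wrist_force: [-0.1, -0.9, 2.0]
grip_width: 1.003
```

```bash
python3 -c "
from h import *
go([.4255,-.3661,.003],86.4)
o=r.get_obs();im=r.snapshot('wrist');cv2.imwrite('pics/w1.png',im[:,:,::-1])
C=cam('wrist',o);print(proj(C,[.4255,-.3661,.01]),proj(C,[.41,-.232,.056]))"
```

```text
t 1.27 at [ 0.4241 -0.3679  0.1305] yaw -93.8 tilt 0.05 q7 -1.05 -> [ -1.9  -1.4 127.5] spin -0.2
[317.49200926 190.89509141] [168.35672525 231.18666028]
```

View pics/w1.png

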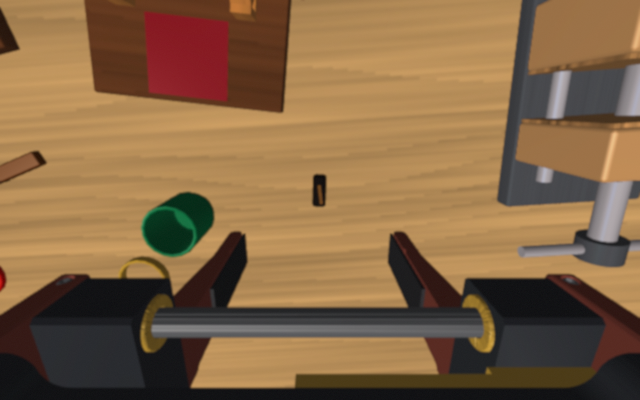

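>>> carry_out(
  motion=[
    [0.6,[-2,-1.4,50],0],
    [0.5,[-2,-1.4,95],0],
    [0.5,[-2,-1.4,118],0],
    [0.5,[-2,-1.4,127.5],0],
    [0.5,[-2,-1.4,127.5],0],
    [0,[-2,-1.4,127.5],0],
    [0,[-2,-1.4,127.5],0],
    [0,[-2,-1.4,127.5],0],
    [0,[-2,-1.4,127.5],0],
    [0,[-2,-1.4,127.5],0],
    [0,[-2,-1.4,127.5],0],
    [0,[-2,-1.4,100],0],
    [0,[-2,-1.4,50],0],
    [0,[-2,-1.4,30],0],
    [0,[-2,-1.4,30],0],
  ],
  squeeze=15,
)

```text
t: 3.2
position: [0.4265, -0.3668, 0.102]
tool_rot: [-2.147, 2.294, -0.004]
wrist_force: [-1.2, -0.3, -1.2]
grip_width: 0.156
```

```bash
python3 -c "
from h import *
go([.598,-.017,.11],99)
o=r.get_obs();print(o['grip_width']);im=r.snapshot('wrist');cv2.imwrite('pics/w2.png',im[:,:,::-1])"
```

```text
t 3.2 at [ 0.4265 -0.3668  0.102 ] yaw -93.8 tilt 0.15 q7 -1.06 -> [-360.3 -148.    -8.3] spin -12.8
0.15572849325826912
```

View pics/w2.png

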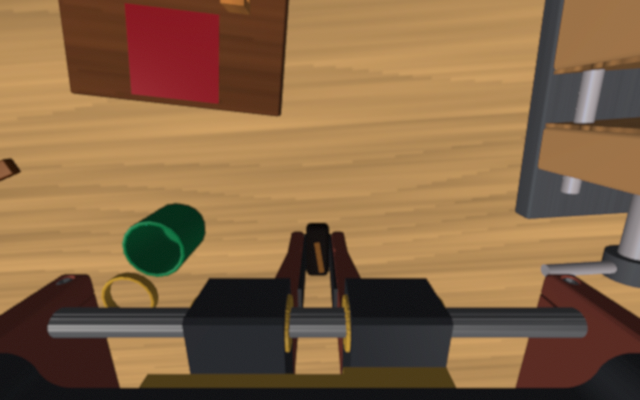

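>>> carry_out(
  motion=[
    [0,[-45,-18,-5],-2],
    [0,[-95,-40,-8],-5],
    [0,[-145,-60,-8],-8],
    [0,[-195,-80,-8],-11],
    [0,[-245,-101,-8],-12.8],
    [0,[-295,-121,-8],-12.8],
    [0,[-335,-138,-8],-12.8],
    [0,[-360,-148,-8],-12.8],
    [0,[-360,-148,-8],-12.8],
    [0,[-360,-148,-8],-12.8],
  ],
)

```text
t: 4.5
position: [0.596, -0.0181, 0.1071]
tool_rot: [2.386, -2.039, -0.002]
wrist_force: [0.0, -1.2, -0.7]
grip_width: 0.153
```

```bash
python3 -c "
from h import *
go([.598,-.017,.019],99)
o=r.get_obs();im=r.snapshot('wrist');cv2.imwrite('pics/w3.png',im[:,:,::-1])
print(proj(cam('wrist',o),[.598,-.017,.015]))"
```

```text
t 4.5 at [ 0.596  -0.0181  0.1071] yaw -81.0 tilt 0.16 q7 -1.58 -> [-0.8 -2.4 88.1] spin -0.0
[318.81971723 198.67620753]
```

View pics/w3.png

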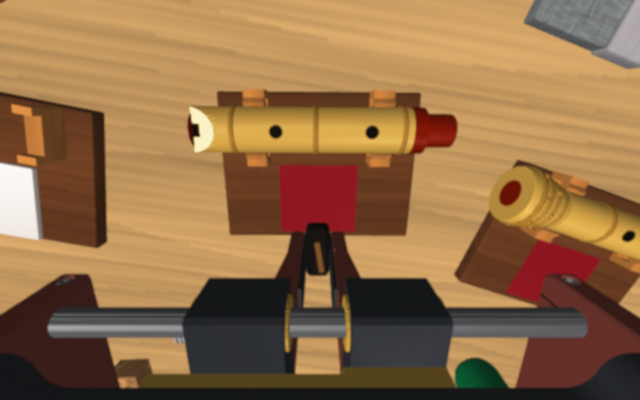

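>>> carry_out(
  motion=[
    [0,[-1,-2.4,45],0],
    [0,[-1,-2.4,70],0],
    [0,[-1,-2.4,83],0],
    [0,[-1,-2.4,88],0],
    [0,[-1,-2.4,88],0],
    [0,[-1,-2.4,88],0],
    [0.35,[-1,-2.4,88],0],
    [0.35,[-1,-2.4,88],0],
    [0.35,[-1,-2.4,80],0],
    [0.35,[-1,-2.4,45],0],
    [0.6,[-1,-2.4,-10],0],
    [0.6,[-1,-2.4,-40],0],
    [0.6,[-1,-2.4,-40],0],
  ],
)

```text
t: 6.18
position: [0.6002, -0.017, 0.1509]
tool_rot: [-2.386, 2.041, -0.006]
wrist_force: [-0.7, -0.5, 0.3]
grip_width: 0.598
```

```bash
python3 -c "
from h import *
go([.4444,.0106,.1],17.6);go([.4444,.0106,.002],17.6)
o=r.get_obs();im=r.snapshot('wrist');cv2.imwrite('pics/w4.png',im[:,:,::-1])
C=cam('wrist',o)
print(proj(C,[.598,-.017,.015]),ray(C,(318,240),.0))"
```

```text
t 6.17 at [ 0.6002 -0.017   0.1509] yaw -81.1 tilt 0.23 q7 -1.57 -> [-51.5 149.9  50.2] spin 81.3
t 6.17 at [ 0.6002 -0.017   0.1509] yaw -81.1 tilt 0.23 q7 -1.57 -> [-51.7 150.2 148.2] spin 81.3
[318.82361376 191.08499951] [ 0.53425745 -0.02616502  0.        ]
```

View pics/w4.png

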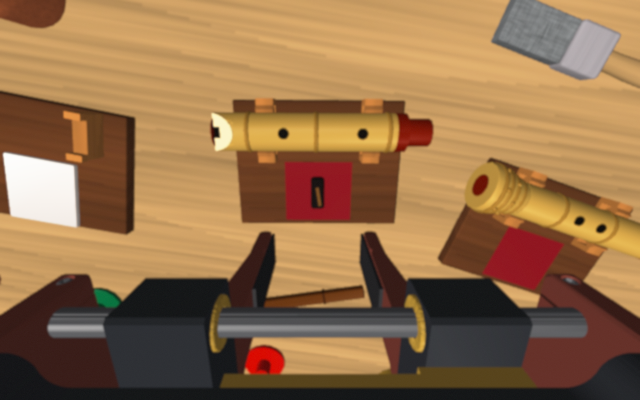

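>>> carry_out(
  motion=[
    [0.5,[-5,15,5],-10],
    [0.5,[-10,30,10],-20],
    [0.5,[-15,45,15],-30],
    [0.5,[-21,60,20],-40],
    [0.5,[-26,75,25],-50],
    [0.5,[-31,90,30],-60],
    [0.5,[-36,105,35],-70],
    [0.5,[-41,120,40],-80],
    [0.5,[-46,135,45],-90],
    [0.5,[-51.5,150,50],-98.7],
    [0.5,[-51.5,150,50],-98.7],
    [0.5,[-51.5,150,50],-98.7],
  ],
)

```text
t: 7.72
position: [0.4433, 0.0104, 0.0985]
tool_rot: [3.104, 0.475, 0.0]
wrist_force: [0.5, -0.1, -0.7]
grip_width: 0.504
```

```bash
python3 -c "
from h import *
go([.4444,.0106,.002],17.6)
o=r.get_obs();im=r.snapshot('wrist');cv2.imwrite('pics/w5.png',im[:,:,::-1])
C=cam('wrist',o);d=np.array([.302,-.953,0])
for s in(-.11,0,.11):print(proj(C,np.array([.4444,.0106,.009])+s*d))"
```

```text
t 7.72 at [0.4433 0.0104 0.0985] yaw 17.4 tilt 0.06 q7 -0.11 -> [ 1.1  0.  96.5] spin -0.2
[318.34576117  75.40507523]
[318.63931105 204.85403152]
[318.86850956 305.92546321]
```

View pics/w5.png

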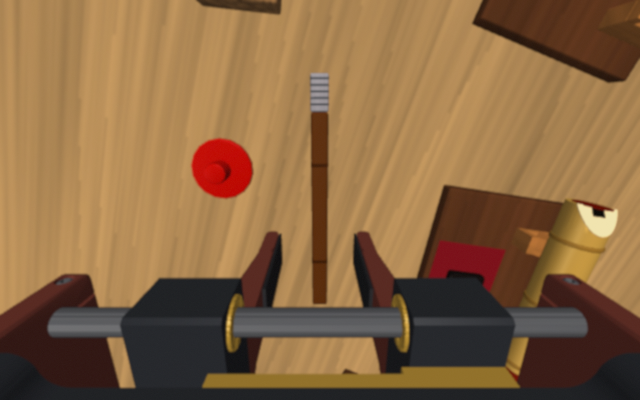

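>>> carry_out(
  motion=[
    [0.5,[1,0,50],0],
    [0.5,[1,0,80],0],
    [0.5,[1,0,92],0],
    [0.5,[1,0,96],0],
    [0.5,[1,0,96],0],
    [0,[1,0,96],0],
    [0,[1,0,96],0],
    [0,[1,0,96],0],
    [0,[1,0,96],0],
    [0,[1,0,96],0],
    [0,[1,0,85],0],
    [0,[1,0,45],0],
    [0,[1,0,-5],0],
    [0,[1,0,-20],0],
    [0,[1,0,-20],0],
  ],
  squeeze=35,
)

```text
t: 9.65
position: [0.4449, 0.0104, 0.1194]
tool_rot: [3.103, 0.475, 0.004]
wrist_force: [-0.8, -0.4, -1.1]
grip_width: 0.162
```

```bash
python3 -c "
from h import *
go([.6238,.268,.11],-2)
o=r.get_obs();im=r.snapshot('wrist');cv2.imwrite('pics/w6.png',im[:,:,::-1])"
```

```text
t 9.65 at [0.4449 0.0104 0.1194] yaw 17.4 tilt 0.19 q7 -0.09 -> [ 247.7 -192.4    9.5] spin 19.4
```

View pics/w6.png

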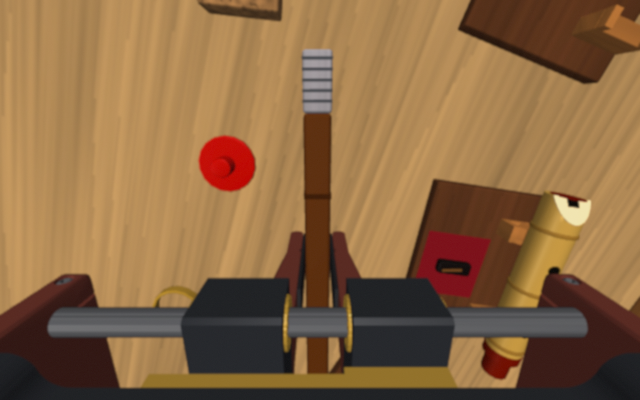

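>>> carry_out(
  motion=[
    [0,[35,-27,2],3],
    [0,[75,-58,5],7],
    [0,[115,-89,8],11],
    [0,[155,-120,9],15],
    [0,[195,-151,9],19.4],
    [0,[230,-179,9],19.4],
    [0,[247.7,-192.4,9],19.4],
    [0,[247.7,-192.4,9],19.4],
    [0,[247.7,-192.4,9],19.4],
  ],
)

```text
t: 10.82
position: [0.6219, 0.2668, 0.1072]
tool_rot: [3.138, -0.055, -0.003]
wrist_force: [-0.8, -0.2, -0.5]
grip_width: 0.165
```

```bash
python3 -c "
from h import *
go([.6238,.268,.040],-2)
o=r.get_obs();im=r.snapshot('wrist');cv2.imwrite('pics/w7.png',im[:,:,::-1])
C=cam('wrist',o)
a=np.radians(-2);X=np.array([np.cos(a),np.sin(a),0]);Y=np.array([-X[1],X[0],0]);T=np.array([.5538,.2706,.02])
for x,y,z in((35,35,0),(-35,35,0),(70,55,17),(70,-55,17),(90,55,40),(50,55,40)):print((x,y,z),proj(C,T+(x*X+y*Y+[0,0,z])*1e-3 if 0 else T+1e-3*(x*X+y*Y+z*np.array([0,0,1.]))))"
```

```text
t 10.82 at [0.6219 0.2668 0.1072] yaw -2.0 tilt 0.22 q7 -0.8 -> [ 2.  -1.5 67.2] spin 0.0
(35, 35, 0) [280.41638896 165.64477032]
(-35, 35, 0) [200.30582393 165.66253353]
(70, 55, 17) [320.77132275 144.87788982]
(70, -55, 17) [320.38121424 266.90000641]
(90, 55, 40) [348.86168318 148.7607753 ]
(50, 55, 40) [293.35972382 148.77710056]
```

View pics/w7.png

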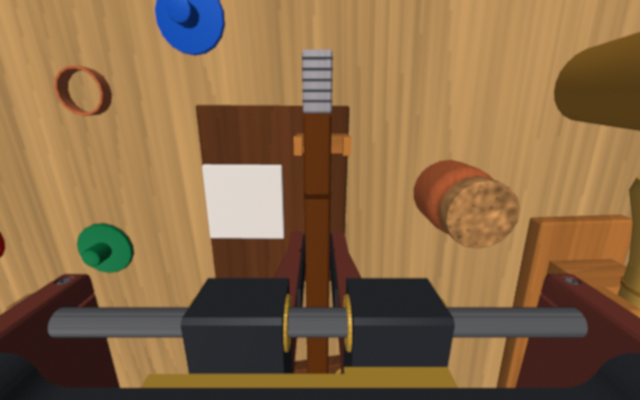

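>>> carry_out(
  motion=[
    [0,[3,-1.5,35],0],
    [0,[3,-1.5,55],0],
    [0,[3,-1.5,63],0],
    [0,[3,-1.5,67.5],0],
    [0,[3,-1.5,67.5],0],
    [0,[3,-1.5,67.5],0],
    [0.4,[3,-1.5,67.5],0],
    [0.4,[3,-1.5,67.5],0],
    [0.4,[3,-1.5,60],0],
    [0.4,[3,-1.5,20],0],
    [0.6,[3,-1.5,-30],0],
    [0.6,[3,-1.5,-40],0],
    [0.6,[3,-1.5,-40],0],
  ],
)

```text
t: 12.5
position: [0.6256, 0.2681, 0.1487]
tool_rot: [3.138, -0.056, 0.001]
wrist_force: [-0.4, 0.2, -0.8]
grip_width: 0.602
```

```bash
python3 -c "
from h import *
go([.4252,.3701,.1],-2);go([.4252,.3701,.1],41)
o=r.get_obs();im=r.snapshot('wrist');cv2.imwrite('pics/w8.png',im[:,:,::-1])
im=r.snapshot('top');cv2.imwrite('pics/top1.png',im[:,:,::-1])
crop(im,170,130,340,250,4,'pics/b1.png')
C=cam('wrist',o);print(proj(C,[.4252,.3701,.012]),proj(C,[.4088,.2243,.03]))"
```

```text
t 12.5 at [0.6256 0.2681 0.1487] yaw -2.0 tilt 0.16 q7 -0.78 -> [-204.   -94.9   48.3] spin -0.0
t 12.5 at [0.6256 0.2681 0.1487] yaw -2.0 tilt 0.16 q7 -0.78 -> [-204.   -94.9   48.3] spin -43.0
[108.91344304  97.02327852] [116.43773693 241.64166423]
```

View pics/w8.png

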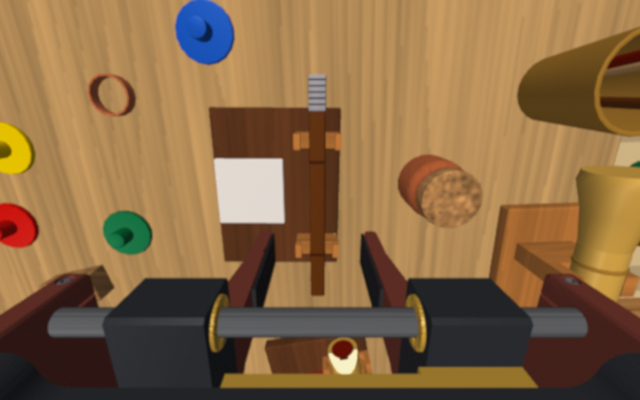

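View pics/b1.png

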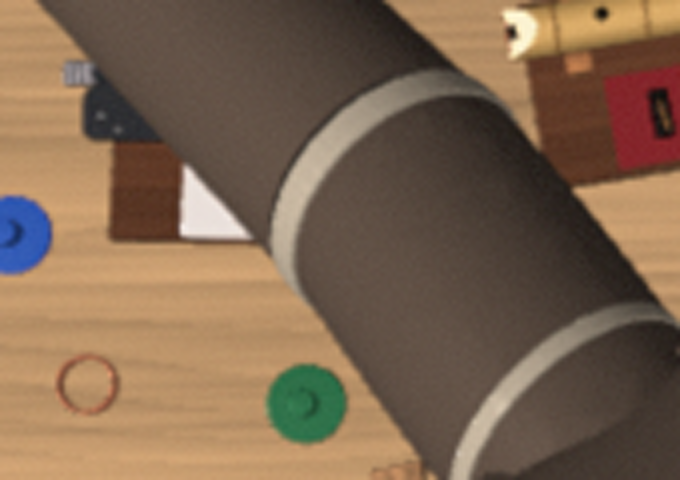

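>>> carry_out(
  motion=[
    [0.8,[-50,-23,5],0],
    [0.8,[-100,-46,15],0],
    [0.8,[-150,-69,30],0],
    [0.8,[-190,-88,45],0],
    [0.8,[-204,-95,60],0],
    [0.8,[-204,-95,68],0],
    [0.8,[-204,-95,68],0],
    [0.8,[-204,-95,68],0],
  ],
)

```text
t: 13.6
position: [0.4252, 0.3687, 0.0786]
tool_rot: [3.137, -0.059, -0.004]
wrist_force: [0.9, -0.8, 0.6]
grip_width: 0.799
```

```bash
python3 -c "
from h import *
go([.4252,.3701,.002],-2)
o=r.get_obs();im=r.snapshot('wrist');cv2.imwrite('pics/w9.png',im[:,:,::-1])
C=cam('wrist',o);print(proj(C,[.4252,.3701,.012]))
for p in ((300,200),(318,200)):print(ray(C,p,.012))"
```

```text
t 13.6 at [0.4252 0.3687 0.0786] yaw -2.1 tilt 0.29 q7 -1.17 -> [ 0.2 -1.7 76.6] spin -0.1
[318.48205505 211.34669222]
[0.4102164  0.38068965 0.012     ]
[0.42516625 0.38013156 0.012     ]
```

View pics/w9.png

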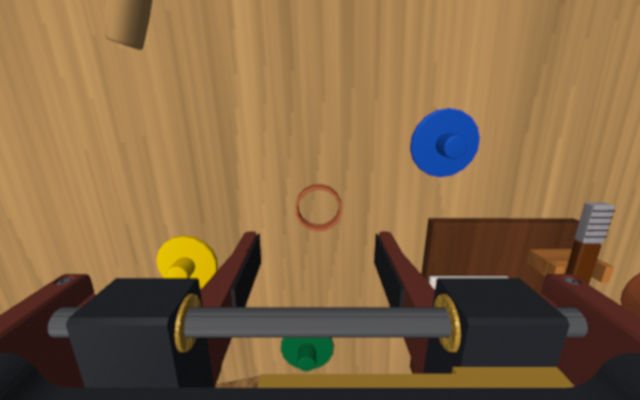

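>>> carry_out(
  motion=[
    [0.8,[0,-5,40],0],
    [0.8,[0,-5,65],0],
    [0.8,[0,-5,76],0],
    [0.8,[0,-5,76],0],
    [0,[0,-5,76],0],
    [0,[0,-5,76],0],
    [0,[0,-5,76],0],
    [0,[0,-5,76],0],
    [0,[0,-5,76],0],
    [0,[0,-5,65],0],
    [0,[0,-5,20],0],
    [0,[0,-5,-25],0],
    [0,[0,-5,-35],0],
    [0,[0,-5,-35],0],
  ],
  squeeze=12,
)

```text
t: 15.4
position: [0.4256, 0.3739, 0.1142]
tool_rot: [3.137, -0.059, -0.002]
wrist_force: [-0.3, -0.0, -0.7]
grip_width: 0.442
```

```bash
python3 -c "
from h import *
go([.5553,-.2617,.12],-98)
o=r.get_obs();print(o['grip_width']*88);im=r.snapshot('wrist');cv2.imwrite('pics/w10.png',im[:,:,::-1])"
```

```text
t 15.4 at [0.4256 0.3739 0.1142] yaw -2.1 tilt 0.22 q7 -1.15 -> [153.4 630.3  -3.6] spin -84.1
38.858797938329666
```

View pics/w10.png

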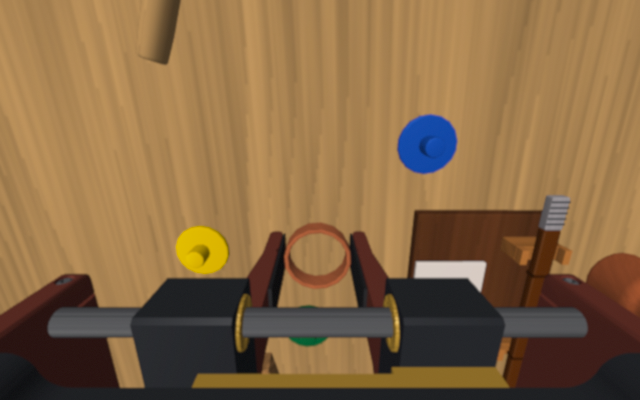

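>>> carry_out(
  motion=[
    [0,[9,37,-4],4],
    [0,[20,84,-4],12],
    [0,[32,131,-4],20],
    [0,[43,178,-4],28],
    [0,[54,225,-4],36],
    [0,[66,272,-4],44],
    [0,[77,319,-4],52],
    [0,[89,366,-4],60],
    [0,[100,413,-4],68],
    [0,[111,460,-4],76],
    [0,[123,507,-4],84],
    [0,[134,554,-4],92],
    [0,[145,600,-4],98],
    [0,[153,630,-4],98],
    [0,[153,630,-4],98],
    [0,[153,630,-4],98],
  ],
)

```text
t: 17.45
position: [0.5537, -0.2606, 0.1184]
tool_rot: [2.013, -2.404, -0.001]
wrist_force: [-0.0, 0.1, -0.8]
grip_width: 0.44
```

```bash
python3 -c "
from h import *
go([.5553,-.2617,.019],80)
o=r.get_obs();print(o['q']);im=r.snapshot('wrist');cv2.imwrite('pics/w11.png',im[:,:,::-1])
C=cam('wrist',o);print(proj(C,[.5553,-.2617,.015]))"
```

```text
t 17.45 at [ 0.5537 -0.2606  0.1184] yaw -100.1 tilt 0.35 q7 -1.42 -> [ 0.4 -2.2 99.4] spin -0.1
[ 0.40178495  0.49534931 -0.06006171  1.73095728  0.04202792  0.92007462
 -1.42391519]
[319.70774407 194.61774603]
```

View pics/w11.png

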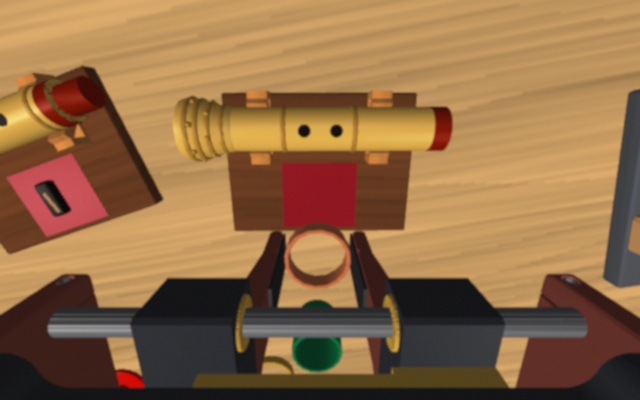

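>>> carry_out(
  motion=[
    [0,[0,-2.5,50],0],
    [0,[0,-2.5,80],0],
    [0,[0,-2.5,94],0],
    [0,[0,-2.5,100],0],
    [0,[0,-2.5,100],0],
    [0,[0,-2.5,100],0],
    [0.62,[0,-2.5,100],0],
    [0.62,[0,-2.5,100],0],
    [0.62,[0,-2.5,93],0],
    [0.62,[0,-2.5,50],0],
    [0.8,[0,-2.5,0],0],
    [0.9,[0,-2.5,-30],0],
    [0.9,[0,-2.5,-30],0],
  ],
)

```text
t: 19.12
position: [0.5582, -0.2612, 0.1521]
tool_rot: [2.016, -2.406, 0.007]
wrist_force: [0.5, 0.2, -0.7]
grip_width: 0.892
```

```bash
python3 -c "
from h import *
for a in (0,40,90): go([.41,-.232,.13],a)
o=r.get_obs();im=r.snapshot('wrist');cv2.imwrite('pics/w12.png',im[:,:,::-1])
C=cam('wrist',o);print(proj(C,[.5553,-.2617,.027]))"
```

```text
t 19.12 at [ 0.5582 -0.2612  0.1521] yaw -100.1 tilt 0.32 q7 -1.42 -> [ -3.  151.   21.8] spin 79.9
t 19.12 at [ 0.5582 -0.2612  0.1521] yaw -100.1 tilt 0.32 q7 -1.42 -> [ -3.  151.   21.8] spin 39.9
t 19.12 at [ 0.5582 -0.2612  0.1521] yaw -100.1 tilt 0.32 q7 -1.42 -> [ -3.  151.   21.8] spin -10.1
[319.52289501 193.49114436]
```

View pics/w12.png

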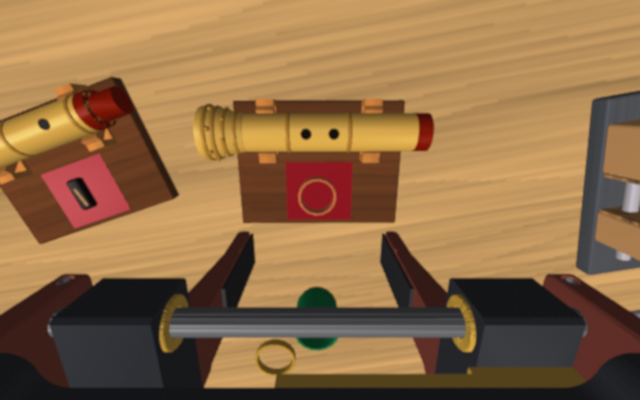

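>>> carry_out(
  motion=[
    [1,[0,35,0],-3],
    [1,[-1,75,5],-6],
    [1,[-2,115,12],-8],
    [1,[-3,140,22],-8],
    [1,[-3,151,32],-8],
    [1,[-3,151,42],-8],
    [1,[-3,151,42],-8],
    [1,[-3,151,42],-8],
  ],
)

```text
t: 20.18
position: [0.4097, -0.2316, 0.1082]
tool_rot: [2.179, -2.257, 0.003]
wrist_force: [0.1, 0.1, -0.7]
grip_width: 0.999
```

```bash
python3 -c "
from h import *
go([.41,-.232,.021])
o=r.get_obs();im=r.snapshot('wrist');cv2.imwrite('pics/w13.png',im[:,:,::-1])
C=cam('wrist',o);print(proj(C,[.41,-.232,.056]),proj(C,[.41+.025,-.232,.056]))
im=r.snapshot('top');crop(im,360,180,480,280,6,'pics/b2.png')"
```

```text
t 20.18 at [ 0.4097 -0.2316  0.1082] yaw -92.0 tilt 0.27 q7 -1.24 -> [-0.  -0.4 87.2] spin 0
[320.04132906 215.54373533] [318.96059894 185.00388347]
```

View pics/w13.png

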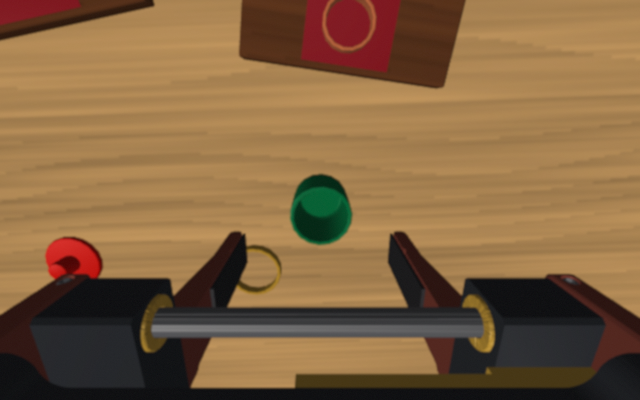

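```bash
python3 -c "
from h import *
o=r.get_obs();C=cam('wrist',o);print([ray(C,p,.006)[:2].round(3) for p in((258,246),(258,292),(234,268),(282,268))], ray(C,(321.5,214),.056))"
```

```text
[array([ 0.36 , -0.168]), array([ 0.306, -0.163]), array([ 0.336, -0.141]), array([ 0.334, -0.191])] [ 0.41097633 -0.23327705  0.056     ]
```

>>> carry_out(
  motion=[
    [0.8,[1,-1,40],0],
    [0.8,[1,-1,70],0],
    [0.8,[1,-1,85],0],
    [0.8,[1,-1,90],0],
    [0.8,[1,-1,90],0],
    [0,[1,-1,90],0],
    [0,[1,-1,90],0],
    [0,[1,-1,90],0],
    [0,[1,-1,90],0],
    [0,[1,-1,90],0],
    [0,[1,-1,90],0],
    [0,[1,-1,80],0],
    [0,[1,-1,45],0],
    [0,[1,-1,0],0],
    [0,[1,-1,-30],0],
    [0,[1,-1,-30],0],
  ],
  squeeze=25,
)

```text
t: 22.28
position: [0.4117, -0.233, 0.1408]
tool_rot: [2.179, -2.259, 0.01]
wrist_force: [0.4, 0.3, -2.6]
grip_width: 0.574
```

```bash
python3 -c "
from h import *
go([.556,.2705,.14],88)
o=r.get_obs();print(o['grip_width']*88);im=r.snapshot('wrist');cv2.imwrite('pics/w14.png',im[:,:,::-1])
C=cam('wrist',o);p=o['position'];print(proj(C,p+[0,0,.038]),proj(C,p+[0.025,0,.038]))"
```

```text
t 22.27 at [ 0.4117 -0.233   0.1408] yaw -92.0 tilt 0.39 q7 -1.24 -> [-508.4 -126.2   -2.1] spin -0.0
50.488800016995185
[321.7367927  280.13200139] [320.05260528 233.73274888]
```

View pics/w14.png

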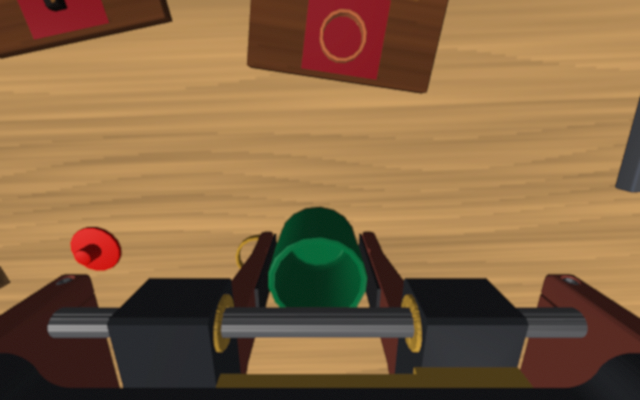

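>>> carry_out(
  motion=[
    [0,[-35,-9,-2],0],
    [0,[-80,-20,-2],0],
    [0,[-128,-32,-2],0],
    [0,[-176,-44,-2],0],
    [0,[-224,-56,-2],0],
    [0,[-272,-68,-2],0],
    [0,[-320,-80,-2],0],
    [0,[-368,-92,-2],0],
    [0,[-416,-104,-2],0],
    [0,[-460,-115,-2],0],
    [0,[-495,-123,-2],0],
    [0,[-508,-126,-2],0],
    [0,[-508,-126,-2],0],
    [0,[-508,-126,-2],0],
  ],
)

```text
t: 24.08
position: [0.5547, 0.2685, 0.1379]
tool_rot: [2.176, -2.258, 0.007]
wrist_force: [1.0, -0.1, -2.1]
grip_width: 0.571
```

```bash
python3 -c "
from h import *
go([.556,.2705,.039],88)
o=r.get_obs();print(o['grip_width']*88);im=r.snapshot('wrist');cv2.imwrite('pics/w15.png',im[:,:,::-1])
C=cam('wrist',o)
a=np.radians(-2);X=np.array([np.cos(a),np.sin(a),0]);Y=np.array([-X[1],X[0],0]);T=np.array([.556,.2705,.02])
for x,y in((35,35),(35,-35),(-35,35),(-35,-35)):print(proj(C,T+1e-3*(x*X+y*Y)))
cv2.imwrite('pics/side1.png',r.snapshot('side')[:,:,::-1])"
```

```text
t 24.07 at [0.5547 0.2685 0.1379] yaw -92.1 tilt 0.4 q7 -2.28 -> [-2.8 -1.3 98.8] spin -0.1
50.23292886445874
[280.32331191 157.15040874]
[352.34619535 156.87334537]
[283.06844512 224.07159321]
[350.11874873 223.7415225 ]
```

View pics/w15.png

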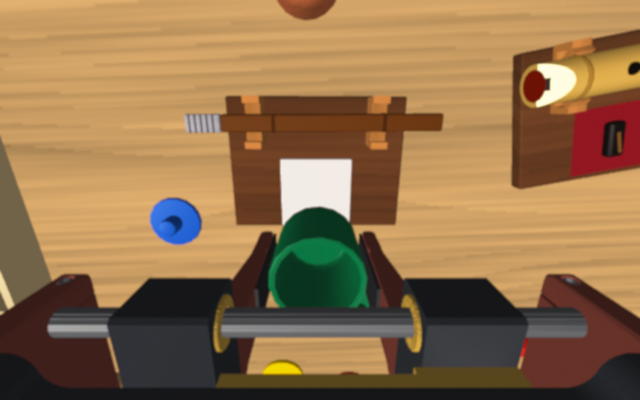

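View pics/side1.png

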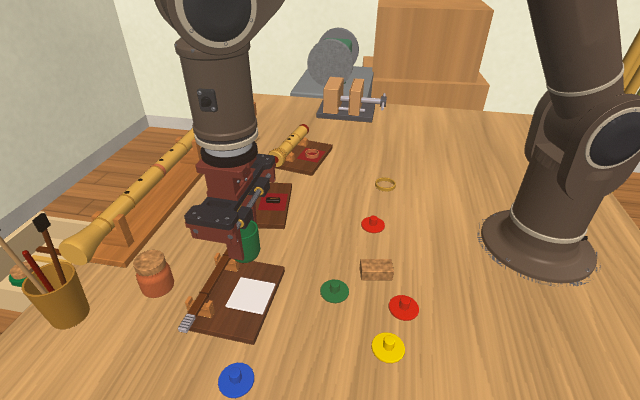

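>>> carry_out(
  motion=[
    [0,[-2.5,-1,45],0],
    [0,[-2.5,-1,75],0],
    [0,[-2.5,-1,90],0],
    [0,[-2.5,-1,96],0],
    [0,[-2.5,-1,98.5],0],
    [0,[-2.5,-1,98.5],0],
    [0,[-2.5,-1,98.5],0],
  ],
)

```text
t: 25.05
position: [0.5565, 0.2708, 0.0407]
tool_rot: [2.177, -2.26, 0.008]
wrist_force: [-0.8, 0.8, -2.3]
grip_width: 0.575
```

>>> carry_out(
  motion=[
    [0.72,[0,0,0],0],
    [0.75,[0,0,0],0],
    [0.75,[0,0,0],0],
    [0.8,[0,0,-30],0],
    [0.8,[0,0,-75],0],
    [0.8,[0,0,-120],0],
    [0.8,[0,0,-130],0],
    [0.8,[0,0,-130],0],
  ],
)

```text
t: 26.05
position: [0.5566, 0.2715, 0.1711]
tool_rot: [2.178, -2.261, 0.008]
wrist_force: [0.2, 0.5, -0.2]
grip_width: 0.798
```

```bash
python3 -c "
from h import *
go([.4088,.2243,.13],88)
o=r.get_obs();print(o['grip_width']*88);im=r.snapshot('wrist');cv2.imwrite('pics/w16.png',im[:,:,::-1])
C=cam('wrist',o)
a=np.radians(-2);X=np.array([np.cos(a),np.sin(a),0]);T=np.array([.555,.2705,.02])
print(proj(C,T+[0,0,.056]))"
```

```text
t 26.05 at [0.5566 0.2715 0.1711] yaw -92.2 tilt 0.33 q7 -2.28 -> [ 52.6 146.   41.1] spin -0.2
70.25404380070903
[320.14122884 201.47280984]
```

View pics/w16.png

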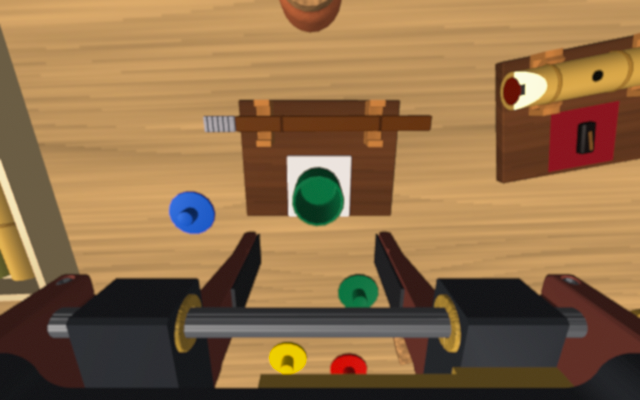

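>>> carry_out(
  motion=[
    [0.6,[15,42,5],0],
    [0.6,[32,90,20],0],
    [0.6,[47,130,40],0],
    [0.6,[52.6,146,60],0],
    [0.6,[52.6,146,81],0],
    [0.6,[52.6,146,81],0],
    [0.6,[52.6,146,81],0],
    [0.6,[52.6,146,81],0],
  ],
)

```text
t: 27.1
position: [0.4085, 0.2239, 0.0896]
tool_rot: [2.176, -2.261, 0.007]
wrist_force: [-0.2, 0.1, 0.6]
grip_width: 0.598
```

```bash
python3 -c "
from h import *
go([.4088,.2243,.0145],88)
o=r.get_obs();im=r.snapshot('wrist');cv2.imwrite('pics/w17.png',im[:,:,::-1])
C=cam('wrist',o)
hsv=cv2.cvtColor(im,cv2.COLOR_RGB2HSV);m=cv2.inRange(hsv,(60,60,20),(95,255,255));m[270:]=0;m[:110]=0
n,l,s,c=cv2.connectedComponentsWithStats(m);print(s[1:],c[1:])
i=1+np.argmax(s[1:,4]);x,y,w,h=s[i,:4];print(ray(C,(x+w/2,y+h/2),.012),proj(C,[.4088,.2243,.012]),proj(C,[.4088,.2243,.03]))
"
```

```text
t 27.1 at [0.4085 0.2239 0.0896] yaw -92.2 tilt 0.34 q7 -2.38 -> [-0.9 -0.2 75.1] spin -0.2
[[ 288  177   59   56 2559]] [[316.98632278 204.69245799]]
[0.40931312 0.22526392 0.012     ] [318.62146248 205.51333029] [318.82542087 212.52417117]
```

View pics/w17.png

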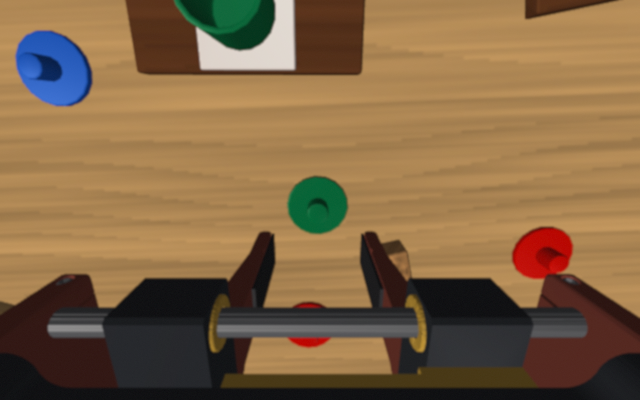

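```bash
python3 -c "
from h import *
o=r.get_obs();C=cam('wrist',o)
print([ray(C,p,.02)[:2].round(3) for p in((384,241),(402,239),(411,278))])
C=cam('top');print([ray(C,p,.02)[:2].round(3) for p in((263,247),(276,245),(280,267),(267,270))])"
```

```text
[array([0.376, 0.168]), array([0.377, 0.152]), array([0.338, 0.142])]
[array([0.364, 0.179]), array([0.368, 0.145]), array([0.311, 0.135]), array([0.304, 0.169])]
```

>>> carry_out(
  motion=[
    [0.45,[-2,-1,40],0],
    [0.45,[-2,-1,65],0],
    [0.45,[-2,-1,74.5],0],
    [0.45,[-2,-1,74.5],0],
    [0.45,[-2,-1,74.5],0],
    [0,[-2,-1,74.5],0],
    [0,[-2,-1,74.5],0],
    [0,[-2,-1,74.5],0],
    [0,[-2,-1,74.5],0],
    [0,[-2,-1,74.5],0],
    [0,[-2,-1,74.5],0],
    [0,[-2,-1,60],0],
    [0,[-2,-1,10],0],
    [0,[-2,-1,-40],0],
    [0,[-2,-1,-50],0],
    [0,[-2,-1,-50],0],
  ],
  squeeze=25,
)

```text
t: 29.15
position: [0.4098, 0.2261, 0.1403]
tool_rot: [2.177, -2.262, 0.009]
wrist_force: [-0.4, -0.1, -1.7]
grip_width: 0.195
```

```bash
python3 -c "
from h import *
go([.556,.271,.14],88)
o=r.get_obs();print(o['grip_width']*88);im=r.snapshot('wrist');cv2.imwrite('pics/w18.png',im[:,:,::-1])
C=cam('wrist',o);p=o['position']
print(proj(C,p+[0,0,-.0025]),proj(C,p+[0,0,.0155]))
im=r.snapshot('top');cv2.imwrite('pics/top2.png',im[:,:,::-1]);crop(im,190,130,270,190,8,'pics/b3.png')
"
```

```text
t 29.15 at [0.4098 0.2261 0.1403] yaw -92.2 tilt 0.33 q7 -2.35 -> [ -50.4 -144.4    0.4] spin -0.2
17.187277732411022
[320.44894216 243.8830044 ] [320.91133636 257.88924219]
```

View pics/w18.png

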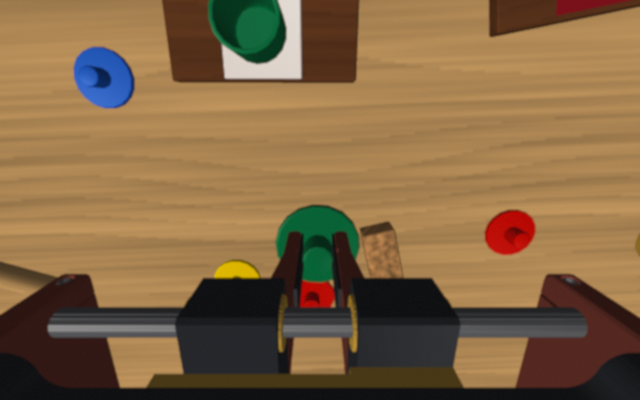

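View pics/b3.png

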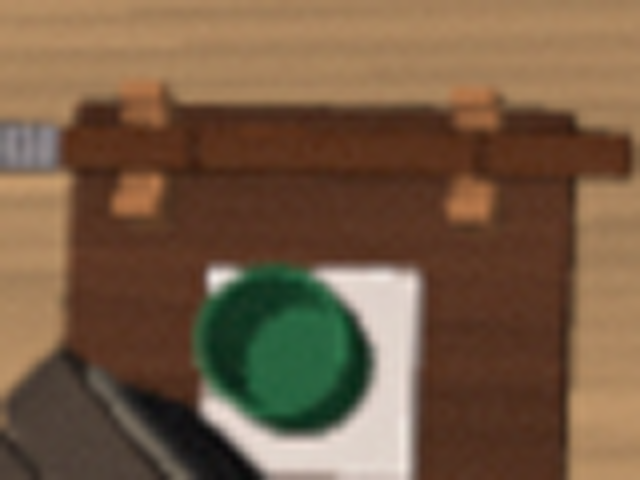

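```bash
python3 -c "
from h import *
C=cam('top')
for z,rr in((.076,.025),(.02,.021)):
  for d in((0,0),(rr,0),(-rr,0),(0,rr),(0,-rr)):
    print(z,d,((proj(C,[.556+d[0],.271+d[1],z])-[190,130]+.5)*8).round(0))"
```

```text
0.076 (0, 0) [274. 338.]
0.076 (0.025, 0) [274. 261.]
0.076 (-0.025, 0) [274. 416.]
0.076 (0, 0.025) [195. 340.]
0.076 (0, -0.025) [352. 337.]
0.02 (0, 0) [307. 369.]
0.02 (0.021, 0) [307. 307.]
0.02 (-0.021, 0) [307. 431.]
0.02 (0, 0.021) [244. 370.]
0.02 (0, -0.021) [370. 368.]
```

>>> carry_out(
  motion=[
    [0,[-10,-28,0],0],
    [0,[-24,-68,0],0],
    [0,[-38,-108,0],0],
    [0,[-47,-135,0],0],
    [0,[-50.4,-144.4,0],0],
    [0,[-50.4,-144.4,0],0],
    [0,[-50.4,-144.4,0],0],
  ],
)

```text
t: 30.12
position: [0.5537, 0.2702, 0.1378]
tool_rot: [2.175, -2.258, 0.006]
wrist_force: [-0.3, -0.1, -0.7]
grip_width: 0.197
```

```bash
python3 -c "
from h import *
go([.5558,.271,.1],88)
go([.5558,.271,.0855],88)
o=r.get_obs();im=r.snapshot('wrist');cv2.imwrite('pics/w19.png',im[:,:,::-1])
"
```

```text
t 30.12 at [0.5537 0.2702 0.1378] yaw -92.1 tilt 0.44 q7 -2.29 -> [-1.1 -2.1 37.8] spin -0.1
t 30.12 at [0.5537 0.2702 0.1378] yaw -92.1 tilt 0.44 q7 -2.29 -> [-1.2 -2.1 52.3] spin -0.1
```

View pics/w19.png

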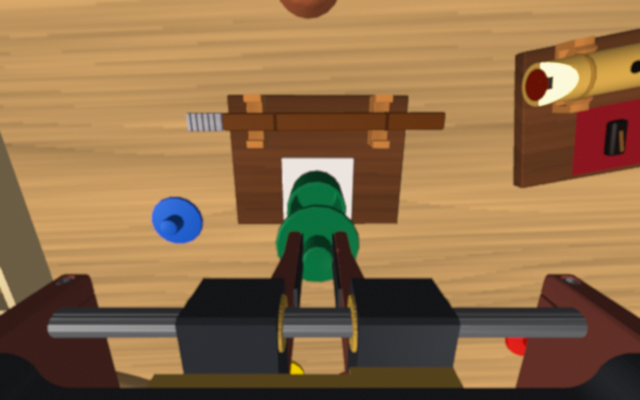

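>>> carry_out(
  motion=[
    [0,[-1.2,-2.1,20],0],
    [0,[-1.2,-2.1,35],0],
    [0,[-1.2,-2.1,44],0],
    [0,[-1.2,-2.1,48],0],
    [0,[-1.2,-2.1,50],0],
    [0,[-1.2,-2.1,51],0],
    [0,[-1.2,-2.1,51],0],
    [0,[-1.2,-2.1,51],0],
  ],
)

```text
t: 31.18
position: [0.5562, 0.2711, 0.0874]
tool_rot: [2.176, -2.259, 0.007]
wrist_force: [-0.6, 0.3, -0.4]
grip_width: 0.195
```

```bash
python3 -c "
from h import *
go([.5558,.271,.0845],88);print(r.get_obs()['wrist_force'])
o=r.get_obs();im=r.snapshot('wrist');cv2.imwrite('pics/w20.png',im[:,:,::-1])
im=r.snapshot('side');crop(im,150,190,350,350,4,'pics/s2.png')
"
```

```text
t 31.18 at [0.5562 0.2711 0.0874] yaw -92.1 tilt 0.4 q7 -2.31 -> [0.1 0.4 2.9] spin -0.1
[-0.63343241  0.29750886 -0.36821772]
```

View pics/s2.png

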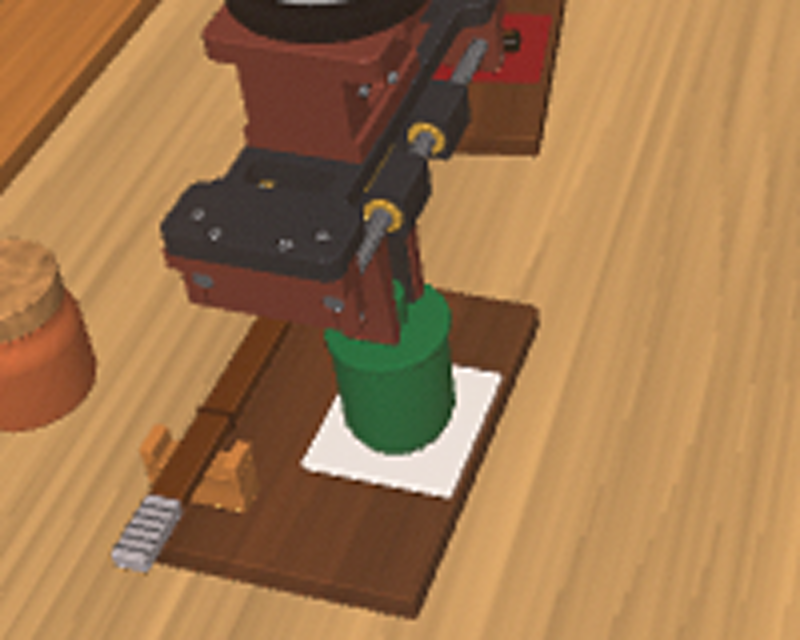

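Lid sits within a few mm of the rim with the plug inside; lower gently to contact and release.

>>> carry_out(
  motion=[
    [0,[0,0.4,1],0],
    [0,[0,0.4,2],0],
    [0,[0,0.4,2.5],0],
    [0,[0,0.4,2.5],0],
    [0.3,[0,0.4,2.5],0],
    [0.4,[0,0.4,2.5],0],
    [0.45,[0,0.4,2.5],0],
    [0.45,[0,0.4,-10],0],
    [0.45,[0,0.4,-45],0],
    [0.5,[0,0.4,-90],0],
    [0.5,[0,0.4,-100],0],
    [0.5,[0,0.4,-100],0],
  ],
)

```text
t: 32.78
position: [0.5562, 0.2719, 0.1883]
tool_rot: [2.177, -2.26, 0.008]
wrist_force: [-0.1, 0.2, -0.1]
grip_width: 0.5
```

```bash
python3 -c "
from h import *
o=r.get_obs();im=r.snapshot('wrist');cv2.imwrite('pics/w21.png',im[:,:,::-1])
C=cam('wrist',o);print(proj(C,[.5555,.271,.082]),proj(C,[.5555,.271,.1]))
im=r.snapshot('side');crop(im,150,190,350,350,4,'pics/s3.png')
"
```

```text
[319.65057286 196.95935734] [319.91127782 202.68021864]
```

View pics/s3.png

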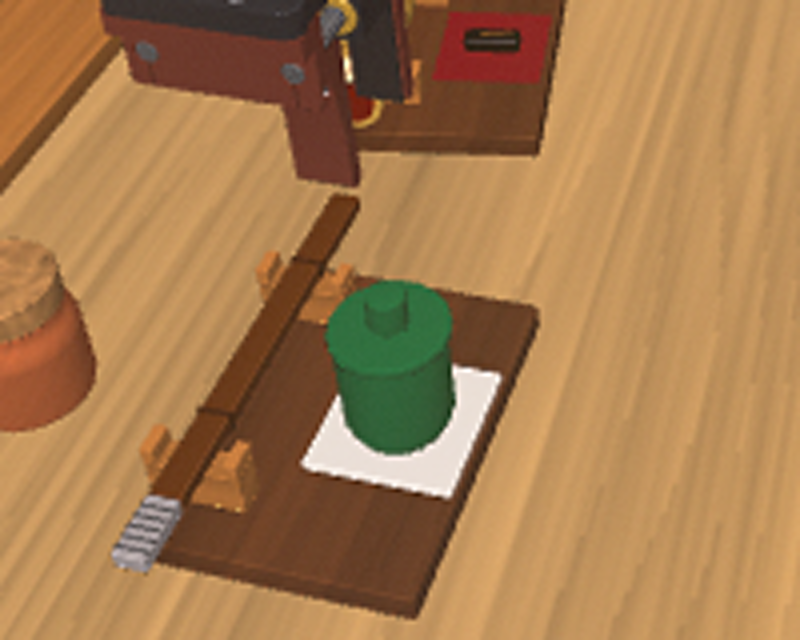

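View pics/w21.png

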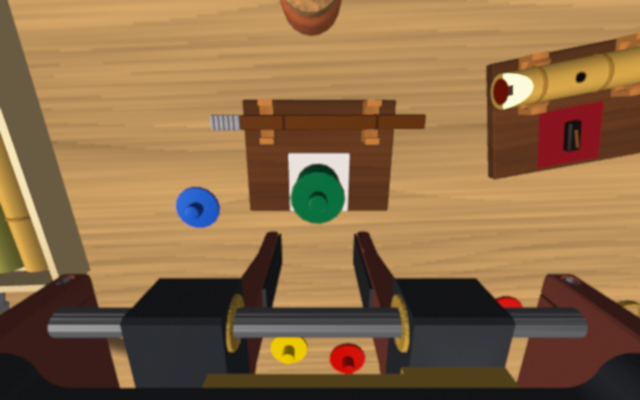

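>>> carry_out(
  motion=[
    [0.5,[0,40,-5],0],
    [0.5,[0,90,-15],0],
    [0.5,[0,140,-30],0],
    [0.5,[0,180,-40],0],
    [0.5,[0,200,-40],0],
    [0.5,[0,200,-40],0],
    [0.5,[0,200,-40],0],
  ],
)

```text
t: 33.75
position: [0.3568, 0.2787, 0.2261]
tool_rot: [2.173, -2.258, 0.006]
wrist_force: [-0.2, 0.3, 0.2]
grip_width: 0.503
```

```bash
python3 -c "
from h import *
im=r.snapshot('top');cv2.imwrite('pics/top3.png',im[:,:,::-1]);crop(im,180,100,480,210,2.6,'pics/b4.png')
a=cv2.imread('pics/top0.png')[:,:,::-1]
d=np.abs(im.astype(int)-a).max(2);print('flute diff',(d[118:145,293:372]>25).sum(),(d[130:162,388:474]>25).sum())
o=r.get_obs();print(o['t'],o['joint_vel'])"
```

```text
flute diff 0 0
33.8 [ 0.0018023   0.00182376 -0.00227546 -0.00143316 -0.00355025  0.00271791
 -0.00097317]
```

View pics/b4.png

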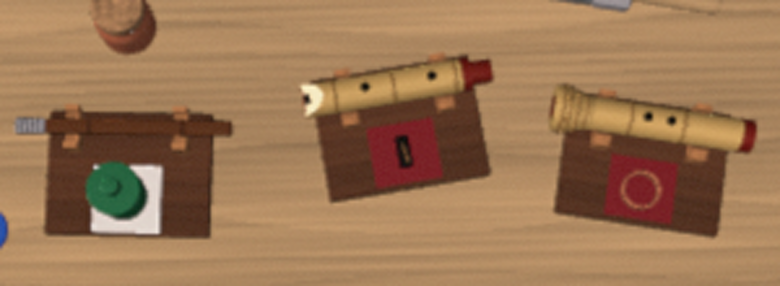

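```bash
python3 -c "
from rig import r
print(r.hand_in())"
```

```text
the job is handed in; nothing more can be done
None
```

I set out all five pieces and handed the job in at about 34 s of the 125 s allowed. Hand-in gives no verdict, so these results rest on my last pictures:

- **Horn and ring:** the horn lies flat within about 2 mm of the centre of the mouthpiece felt. The copper ring lies flat within about 4 mm of the centre of the root felt.
- **Scraper:** it lies in both notches, about 3 mm off central.
- **Jar and lid:** the jar stands upright within about 2 mm of the tile's centre, judged from the top view. The lid looks level and centred, with its plug inside.
- **Flute halves:** the final top view shows no changed pixels over either half compared with the start.
- **Arm:** it is clear of everything and still.

No check failed. The only disagreement was 1–3 mm between the top and wrist cameras on a few points (the tile and the ring, for example). That is about what the calibration allows, and I corrected for it before gripping or placing.

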